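Stage bottles by height on the rail

ROBOT

A 6-joint arm with a two-finger parallel gripper is mounted at the origin on a cart in front of the work surface, level with it; the furniture and walls round the work are solid. World frame = base frame: x ahead of the robot, y to its left, z up, the work surface at z = 0. Lengths are in mm, angles in degrees, forces in N, time in s.
With the tool pointing down it reaches from about 375 to 900 mm from the base axis. Payload 3.1 kg.
Tool frame: the origin (TCP) lies at the very end of the fingers, on their centre line; the grasp point (between the pads) lies 19 mm behind it (manip.grip_point_offset is the z of the grasp point in the tool frame, in mm); z points along the fingers, y is the line along which they close (so a half turn about z gives the same grasp; the last joint's range is limited). The gripper opens to 87 mm and grips with 3 to 60 N. Pads are 19 mm wide; open, the fingers measure 117 mm over their backs; the gripper's body (75 mm by 190 mm) begins 51 mm behind the grasp point.
Start: joints at [-83.967, 30.224, 82.088, -0, 67.689, -10.227], TCP at [175.027, -599.968, 222.548] pointing down, gripper open.
Joint ranges: [-176.69, 176.69], [-43.24, 126.21], [12.49, 139.97], [-82, 262], [0, 151.66], [-163.58, 163.58]. Speed limits (degrees/s): [159.86, 159.86, 180, 180, 180, 180].

INTERFACE

Orientations are given as a 3x3 rotation matrix whose columns are the frame's x, y, z axes.
In Python, from rig import manip gives the robot as it stands.
- The arm moves only by the tool carry_out, never from a script. Its argument "series" is one flat list of numbers, 5 for each row, row after row: the finger opening in cm, from 0 to 8.7, then the shift along the tool's x, y, z in a scale on which 1.0 is 60 cm, then the turn about the tool's z in parts of the range, where 1.0 means 90 degrees. A call has 1 to 20 rows; each row is the pose to reach, as a shift and turn from the pose commanded when the call began, along the tool's axes at that moment; what a row does not reach only later rows make up. A row lasts 1/12 s, in which the tool goes at most 41.7 mm and 7.16 degrees, less where a joint would pass 70% of its speed; a pose out of reach is approached as far as the arm can. Shift and turn numbers lie between -1 and 1, and a call with a number outside is refused. A call with a gripper value outside its range is refused whole. The fingers move at their own pace and stop on an object; "grip_force" is the grip in N (left out, the last holds). Time passes only in rows, so rows that repeat a pose let the fingers close. It gives the time, the measured TCP pose, the force, the opening and the grip force at its end, in the units of the state.
- manip.read_state(): the state, without advancing time (a new reading comes with each control period).
- manip.snapshot(name): name is "side" or "top"; returns a dict with "image" (400x640x3 uint8, blue, green, red), "fx", "fy", "cx", "cy" (pixels), "cam_to_world" (4x4, takes a point from camera to world coordinates). Camera axes: x right, y down, z forward; pixel columns grow to the right and rows downward; lengths in mm; the calibration is good to about 2 mm. A picture is of the moment at which its call begins. There is no depth.
- manip.job_done(): hands the job in; it is judged then, once.
The state is a dict: "time": time; "joint_positions": joint angles; "joint_velocities": joint speeds; "tau": joint torques, N m; "tool_pos": TCP position; "tool_rot": TCP orientation; "ft_force": force on the tool from outside, world axes, zero at the start; "moment": the same for the moment, N m; "finger_gap": finger opening in mm; "grasp_force": force on a finger pad.
Only numpy, scipy, OpenCV 4.12 (cv2) and the standard library are available. Lean on these libraries where they do the work, as an engineer would, in place of code of your own. Each camera call takes 0.05 s, during which the arm holds its last target. There are 200 camera calls.

TASK

Set up the reagents for the next run: stand the four bottles upright on the four dark round marks of the white staging rail, one centred on each mark, in order of height, with the tallest next to the red post and the shortest next to the white post. Do not let a bottle tip over, and leave the tape roll and the petri dish where they are.

Things in the scene. Friction and masses are not known exactly. Their poses are not given: they have to be found in the camera images.
- amber_bottle: brown glass dropper bottle with a black rubber bulb on top, loose, upright, 102 mm tall in all; brown body 33 mm across up to 55 mm, narrowing above to a 24 mm cap and a 13 mm bulb. Grip the body. About 70 g. Origin at the centre of its underside, z up its axis.
- red_cap_bottle: white plastic dropper bottle with a red cap, loose, upright, 86 mm tall in all; round body 35 mm across up to about 60 mm, cap 21 mm across above. Grip the body. About 30 g. Origin at the centre of its underside, z up its axis.
- blue_bottle: blue plastic dropper bottle with a black cap, loose, upright, 78 mm tall in all; round body 33 mm across up to about 55 mm, cap 20 mm across above. Grip the body. About 30 g. Origin at the centre of its underside, z up its axis.
- vial: small clear vial with a white label and a green cap, loose, upright, 50 mm tall in all; round body 28 mm across up to 34 mm, then a neck and a 20 mm cap from 42 to 50 mm. Grip the body. About 30 g. Origin at the centre of its underside, z up its axis.
- rail: white staging rail, fixed: a flat plate on low feet, 290 mm long along its y, 58 mm wide, roughly crosswise in front of the robot. Four flat dark round marks, 45 mm across, are centred at x = 0, y = -90, -30, +30, +90 mm. Origin on the work surface under its centre; bottles stand on the plate's top at z = 16 mm. Its place and yaw vary.
- red_post: short red post, 22 mm across, fixed on one end of the rail in line with the marks (rail x = 0, y = +130 or -130 mm: the end varies), top 56 mm above the work surface; the tallest bottle goes next to it. The marks are centred 40, 100, 160 and 220 mm from it towards the white post. Origin at its foot, on the plate's top.
- white_post: short white knobbed post of the same size at the other end of the rail; it marks the end of the shortest bottle. Origin at its foot.
- tape_roll: roll of white adhesive tape lying flat, loose, 62 mm across and 20 mm high; a bystander, not to be moved. Origin at the centre of its underside.
- petri_dish: closed petri dish, loose, 58 mm across and 12 mm high; a bystander, not to be moved. Origin at the centre of its underside.
There are look-alikes about, which are no part of the job. What is shaped like the blue_bottle but pink is not meant.

How it is judged (in metres and radians):
At the end, for the whole second after the job is handed in: Counted from the red post, amber bottle, red-capped bottle, blue bottle and vial stand on the first, second, third and fourth mark, each within 12 mm of its mark's centre along the rail and across it, upright within 0.1 rad, on the plate and at rest (horizontal distance between amber_bottle and red_post between 0.028 and 0.052 m and x of amber_bottle in the frame of rail between -0.012 and 0.012 m and z of amber_bottle in the frame of rail between 0.012 and 0.02 m and angle between each of amber_bottle, red_cap_bottle, blue_bottle, vial's own z axis and vertical below 0.1 rad and linear speed of each of amber_bottle, red_cap_bottle, blue_bottle, vial below 0.02 m/s and horizontal distance between red_cap_bottle and red_post between 0.088 and 0.112 m and x of red_cap_bottle in the frame of rail between -0.012 and 0.012 m and z of red_cap_bottle in the frame of rail between 0.012 and 0.02 m and horizontal distance between blue_bottle and red_post between 0.148 and 0.172 m and x of blue_bottle in the frame of rail between -0.012 and 0.012 m and z of blue_bottle in the frame of rail between 0.012 and 0.02 m and horizontal distance between vial and red_post between 0.208 and 0.232 m and x of vial in the frame of rail between -0.012 and 0.012 m and z of vial in the frame of rail between 0.012 and 0.02 m); the robot touches nothing.
It fails at once if a bottle tips over (angle between any of amber_bottle, red_cap_bottle, blue_bottle, vial's own z axis and vertical above 0.8 rad).
It fails at once if the tape roll is moved more than 20 mm (distance of tape_roll from where it was at the start of the episode above 0.02 m).
It fails at once if the petri dish is moved more than 20 mm (distance of petri_dish from where it was at the start of the episode above 0.02 m).
It also fails if it takes over 106 s, if anything falls off the work surface, if the arm or the gripper's body presses on something with over 40 N, if the wrist force passes 120 N, or if a joint passes its speed limit or range.

## Working session

There is one attempt and no reset: what is moved stays moved. The work goes in short steps, Python scripts to look and compute and a tool call to move; the robot and the scene stay as the last step left them, time stands still between calls to the robot, and variables do not carry over. Pictures are saved under pics/ and viewed, at most 14 in all, crops included, and the job is handed in when it is done.

Besides the shell and the picture viewer there is one more tool, called after "Emit:" by a JSON object that holds its "name" and its "arguments". carry_out: Moves the arm, as the interface text tells. Its arguments: {"type":"object","properties":{"series":{"type":"array"},"grip_force":{"type":"number"}},"required":["series"]}

```bash
mkdir -p pics; python3 - <<'E'
from rig import manip
import cv2,numpy as np
np.set_printoptions(precision=3,suppress=True)
for n in ("top","side"):
    s=manip.snapshot(n); cv2.imwrite(f"pics/{n}0.png",s["image"]); print(n,s["fx"],s["fy"],s["cx"],s["cy"]); print(np.array(s["cam_to_world"]))
st=manip.read_state(); print(st["time"],st["tool_pos"],st["finger_gap"]); print(np.array(st["tool_rot"]))
E
```

```text
top 386.55891426412177 386.55891426412177 325.52491297862633 199.86240633567593
[[  -0.006   -0.983    0.183  391.673]
 [  -1.       0.01     0.02  -233.212]
 [  -0.022   -0.183   -0.983  880.015]
 [   0.       0.       0.       1.   ]]
side 411.7933965330772 411.7933965330772 314.0966208439994 205.08748398693697
[[   0.961   -0.246    0.127  429.458]
 [  -0.277   -0.852    0.445 -597.194]
 [  -0.001   -0.463   -0.886  795.474]
 [   0.       0.       0.       1.   ]]
0.1 [ 174.971 -599.327  221.661] 86.97747437014452
[[ 0.96   0.28  -0.   ]
 [ 0.28  -0.96   0.002]
 [ 0.    -0.002 -1.   ]]
```

View pics/top0.png

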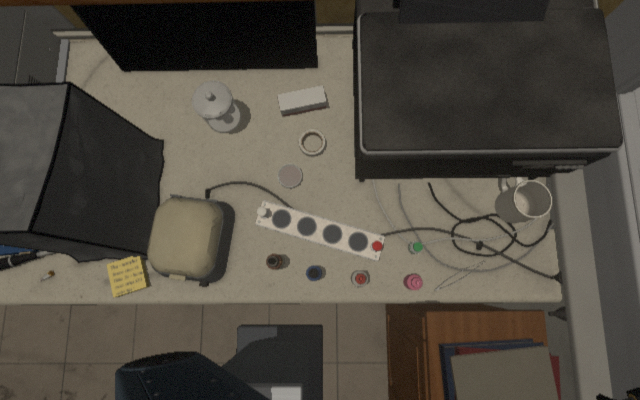

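View pics/side0.png

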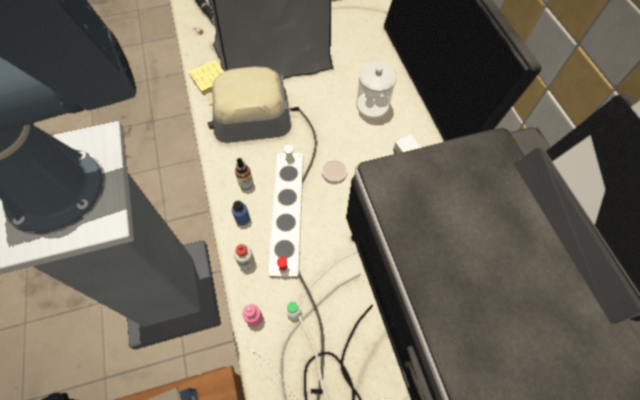

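The top view shows amber at about (275,261), blue (315,272), red cap (360,279), pink (413,282, a look-alike) and the vial (416,247). The rail runs from its white post at (264,211) to its red post at (377,246). The side view agrees. I'll enlarge both for exact pixels.

```bash
python3 - <<'E'
import cv2
a=cv2.imread("pics/top0.png")[195:300,245:445]; cv2.imwrite("pics/topc.png",cv2.resize(a,None,fx=4,fy=4,interpolation=cv2.INTER_CUBIC))
b=cv2.imread("pics/side0.png")[140:335,215:345]; cv2.imwrite("pics/sidec.png",cv2.convertScaleAbs(cv2.resize(b,None,fx=3,fy=3,interpolation=cv2.INTER_CUBIC),alpha=1.3))
E
```

```text
(no output)
```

View pics/topc.png

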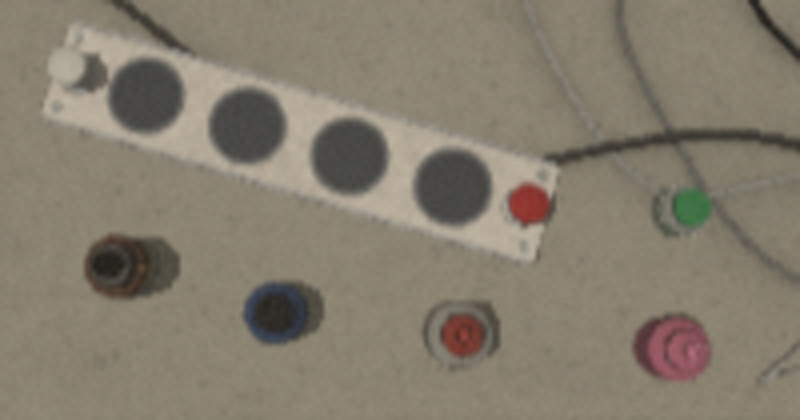

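View pics/sidec.png

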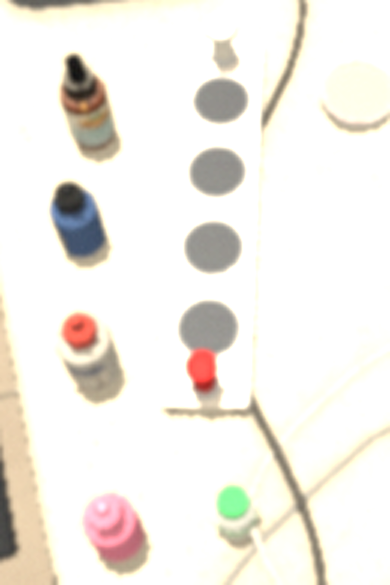

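The crops put the marks at (146,95), (248,125), (349,156) and (452,187), and each cap top is clear in both views. Next I'll convert these to world positions.

```bash
cat > h.py <<'E'
import numpy as np
from rig import manip
np.set_printoptions(precision=1,suppress=True)
def ray(s,u,v,z):
    M=np.array(s["cam_to_world"]); d=M[:3,:3]@[(u-s["cx"])/s["fx"],(v-s["cy"])/s["fy"],1]; o=M[:3,3]
    return (o+d*(z-o[2])/d[2])[:2]
def delta(x,y,z,yaw=None):
    "shift (cm) in present tool axes to TCP target, and turn about tool z so the closing line lies at world angle yaw"
    s=manip.read_state(); R=np.array(s["tool_rot"]); d=R.T@(np.array([x,y,z])-s["tool_pos"])/10
    a=np.degrees(np.arctan2(R[1,1],R[0,1])); t=None if yaw is None else (-(yaw-a)+90)%180-90
    return d,t
E
python3 - <<'E'
from h import *
t=manip.snapshot("top"); s=manip.snapshot("side")
T=lambda x,y,z:ray(t,245+(x+.5)/4-.5,195+(y+.5)/4-.5,z)
S=lambda x,y,z:ray(s,215+(x+.5)/3-.5,140+(y+.5)/3-.5,z)
mt=np.array([T(*p,16) for p in [(452,187),(349,156),(248,125),(146,95)]]); ms=np.array([S(*p,16) for p in [(208,327),(213,247),(217,171),(221,100)]])
print("marks",mt,ms)
d=mt[3]-mt[0];print("rail dir deg",np.degrees(np.arctan2(d[1],d[0])),np.hypot(*d))
d=ms[3]-ms[0];print("rail dir deg",np.degrees(np.arctan2(d[1],d[0])),np.hypot(*d))
for n,a,b,z1,c,z2 in [("amber",(109,263),(73,62),102,(117,266),55),("red",(463,335),(80,328),86,(461,334),60),("blue",(276,312),(68,192),78,(277,313),55),("vial",(692,208),(233,502),50,(684,211),34),("pink",(685,349),(109,503),78,(674,349),55)]:
    print(n,T(*a,z1),S(*b,z1),T(*c,z2))
print("posts",T(530,203,56),T(67,67,56))
st=manip.read_state();print(st["tool_pos"],st["time"])
E
```

```text
marks [[ 457.9 -286.1]
 [ 475.6 -229. ]
 [ 493.5 -172.3]
 [ 511.  -114.6]] [[ 455.3 -284.2]
 [ 473.2 -227.3]
 [ 490.8 -169.5]
 [ 508.5 -112. ]]
rail dir deg 72.79372430941238 179.5406570927727
rail dir deg 72.815957715889 180.19051031340805
amber [ 414.8 -109.2] [ 411.7 -108.9] [ 414.6 -106. ]
red [ 378.3 -285.8] [ 377.3 -291.1] [ 378.4 -286.5]
blue [ 390.2 -191.3] [ 388.  -191.6] [ 389.7 -190.6]
vial [ 443.2 -411.1] [ 441.1 -411.5] [ 442.6 -410.1]
pink [ 370.7 -398.1] [ 371.4 -399.1] [ 370.1 -397.1]
posts [ 446.1 -324.7] [521.1 -77. ]
[ 175.  -599.5  221.9] 0.2
```

Both views agree to about 3 mm, so I'm averaging them. I'll place the shortest first, so the gripper body always clears the bottles already on the rail. First move is to a point above the vial.

```bash
python3 - <<'E'
from h import *
print(delta(442,-411,110,-73.7)); print(delta(442,-411,12,-73.7))
E
```

```text
(array([ 30.9, -10.6,  11.2]), np.float64(-0.041596199903821685))
(array([ 30.9, -10.6,  21. ]), np.float64(-0.041596199903821685))
```

Careful with the scale: shifts go in shares of 60 cm and turns go in shares of 90 degrees. That gives: 30.9 cm / 60 = 0.515, 11.2 cm / 60 = 0.1867.

Emit:
{"name": "carry_out", "arguments": {"series": [5.5,0.515,-0.1767,0.1333,0,5.5,0.515,-0.1767,0.1333,0,5.5,0.515,-0.1767,0.1333,0,5.5,0.515,-0.1767,0.1333,0,5.5,0.515,-0.1767,0.1333,0,5.5,0.515,-0.1767,0.1333,0,5.5,0.515,-0.1767,0.1333,0,5.5,0.515,-0.1767,0.1333,0,5.5,0.515,-0.1767,0.1333,0,5.5,0.515,-0.1767,0.1333,0,5.5,0.515,-0.1767,0.1867,0,5.5,0.515,-0.1767,0.1867,0,5.5,0.515,-0.1767,0.1867,0,5.5,0.515,-0.1767,0.1867,0], "grip_force": 12}}

```text
time: 1.37
tool_pos: [441.2, -412.9, 111.2]
tool_rot: [[0.96, 0.278, 0.0], [0.278, -0.96, -0.0], [-0.0, 0.0, -1.0]]
ft_force: [0.8, -1.3, 0.6]
finger_gap: 54.8
grasp_force: 0.0
```

```bash
python3 - <<'E'
from h import *
import cv2
t=manip.snapshot("top")["image"][120:400,200:520]; s=manip.snapshot("side")["image"][120:400,200:440]
cv2.imwrite("pics/b.png",cv2.convertScaleAbs(cv2.resize(np.hstack([t,s]),None,fx=1.42,fy=1.42,interpolation=cv2.INTER_CUBIC),alpha=1.3))
print(delta(442,-411,12,-73.7)); st=manip.read_state();print(st["tool_pos"],st["finger_gap"],np.array(st["joint_positions"]),st["time"])
E
```

```text
(array([ 0.1, -0.2, 10. ]), np.float64(-0.12538045475186266))
[ 441.8 -413.2  112. ] 54.62406695345019 [-53.7  36.7  90.6  -0.   52.6  20.2] 1.4667
```

View pics/b.png

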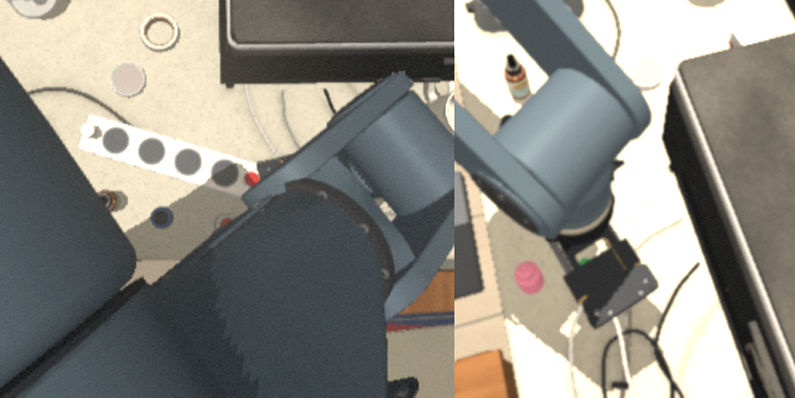

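The side view shows the gripper straddling the vial, with its body long along the closing line. It's clear of the pink look-alike, so I'll go down and grip.

To row units: 9.9 cm / 60 = 0.165, 9.2 cm / 60 = 0.1533.

Emit:
{"name": "carry_out", "arguments": {"series": [5.5,0,-0.0017,0.05,0,5.5,0,-0.0017,0.1,0,5.5,0,-0.0017,0.1333,0,5.5,0,-0.0017,0.1533,0,5.5,0,-0.0017,0.165,0,5.5,0,-0.0017,0.165,0,2,0,-0.0017,0.165,0,2,0,-0.0017,0.165,0,2,0,-0.0017,0.165,0,2,0,-0.0017,0.165,0,2,0,-0.0017,0.165,0,2,0,-0.0017,0.165,0,2,0,-0.0017,0.165,0,2,0,-0.0017,0.165,0], "grip_force": 12}}

```text
time: 2.63
tool_pos: [442.1, -411.1, 12.3]
tool_rot: [[0.96, 0.28, 0.001], [0.28, -0.96, -0.001], [0.0, 0.001, -1.0]]
ft_force: [-0.9, 1.1, 5.5]
finger_gap: 27.2
grasp_force: 12.0
```

```bash
python3 - <<'E'
from h import *
print(delta(509.8,-113.3,140,-17.2),delta(509.8,-113.3,28,-17.2)); st=manip.read_state();print(st["tool_pos"],st["finger_gap"],st["grasp_force"])
E
```

```text
(array([ 14.8, -26.7, -12.8]), np.float64(-56.53809448495937)) (array([ 14.8, -26.7,  -1.6]), np.float64(-56.53809448495937))
[ 442.1 -411.1   12.3] 27.186508925923146 12.001785494503565
```

To row units: -26.7 cm / 60 = -0.445, 14.8 cm / 60 = 0.2467, -56.5 degrees / 90 = -0.6278.

Emit:
{"name": "carry_out", "arguments": {"series": [2,0,0,-0.0333,0,2,0,0,-0.0833,0,2,0,0,-0.1333,0,2,0.0117,-0.0217,-0.1833,-0.0333,2,0.0367,-0.0667,-0.2133,-0.0889,2,0.0617,-0.1117,-0.2133,-0.1556,2,0.0867,-0.1567,-0.2133,-0.2222,2,0.1117,-0.2,-0.2133,-0.2889,2,0.135,-0.245,-0.2133,-0.3556,2,0.16,-0.29,-0.2133,-0.4222,2,0.185,-0.3333,-0.2133,-0.4889,2,0.21,-0.3783,-0.2133,-0.5444,2,0.23,-0.4167,-0.2133,-0.5889,2,0.2417,-0.4367,-0.2133,-0.6222,2,0.2467,-0.445,-0.2133,-0.6278,2,0.2467,-0.445,-0.2133,-0.6278,2,0.2467,-0.445,-0.2133,-0.6278]}}

```text
time: 4.05
tool_pos: [509.1, -113.4, 139.4]
tool_rot: [[0.297, 0.955, -0.0], [0.955, -0.297, -0.0], [-0.0, 0.0, -1.0]]
ft_force: [-0.2, -0.6, -1.3]
finger_gap: 27.2
grasp_force: 12.0
```

```bash
python3 - <<'E'
from h import *
for i in range(3): print(delta(509.8,-113.3,28.5,-17.2)); manip.snapshot("top")
st=manip.read_state();print(st["finger_gap"],st["grasp_force"],st["time"])
E
```

```text
(array([ 0. ,  0.1, 11.1]), np.float64(-0.07425937052984466))
(array([ 0.1,  0. , 11.1]), np.float64(-0.11900254367286323))
(array([ 0.1,  0. , 11.1]), np.float64(-0.14579105477452003))
27.216553700792034 11.999790456611663 4.2
```

To row units: 11.1 cm / 60 = 0.185, 10.9 cm / 60 = 0.1817.

Emit:
{"name": "carry_out", "arguments": {"series": [2,0,0,0.05,0,2,0,0,0.1,0,2,0,0,0.1417,0,2,0,0,0.1667,0,2,0,0,0.1767,0,2,0,0,0.1817,0,2,0,0,0.185,0,2,0,0,0.185,0,2,0,0,0.185,0,3.5,0,0,0.185,0,5.5,0,0,0.185,0,5.5,0,0,0.185,0,5.5,0,0,0.185,0,5.5,0,0,0.15,0,5.5,0,0,0.1,0,5.5,0,0,0.0333,0,5.5,0,0,-0.0333,0,5.5,0,0,-0.0833,0,5.5,0,0,-0.0833,0]}}

```text
time: 5.78
tool_pos: [513.0, -114.5, 196.0]
tool_rot: [[0.296, 0.955, 0.013], [0.955, -0.296, -0.006], [-0.002, 0.014, -1.0]]
ft_force: [0.9, -0.9, -0.6]
finger_gap: 55.0
grasp_force: 0.0
```

```bash
python3 - <<'E'
from h import *
print(delta(389,-191,150,-17.2),delta(389,-191,35,-17.2)); st=manip.read_state();print(st["tool_pos"],st["finger_gap"],st["time"])
E
```

```text
(array([-11. ,  -9.6,   4.5]), np.float64(-0.017431591671027036)) (array([-10.9,  -9.8,  16. ]), np.float64(-0.017431591671027036))
[ 513.  -114.5  196. ] 55.00477204905561 5.7833
```

To row units: -11 cm / 60 = -0.1833, -9.2 cm / 60 = -0.1533.

Emit:
{"name": "carry_out", "arguments": {"series": [5.5,-0.0333,-0.0283,0.0167,0,5.5,-0.0733,-0.0617,0.0333,0,5.5,-0.11,-0.0917,0.05,0,5.5,-0.1467,-0.1233,0.05,0,5.5,-0.1733,-0.145,0.05,0,5.5,-0.1833,-0.1533,0.05,0,5.5,-0.1833,-0.1533,0.05,0,5.5,-0.1833,-0.1533,0.05,0,5.5,-0.1833,-0.1533,0.05,0]}}

```text
time: 6.53
tool_pos: [389.6, -190.7, 159.6]
tool_rot: [[0.296, 0.955, 0.001], [0.955, -0.296, -0.0], [-0.0, 0.001, -1.0]]
ft_force: [0.9, -0.7, -0.6]
finger_gap: 55.3
grasp_force: 0.0
```

```bash
python3 - <<'E'
from h import *
import cv2
t=manip.snapshot("top")["image"][120:400,200:440]; s=manip.snapshot("side")["image"][100:380,190:390]
cv2.imwrite("pics/c.png",cv2.convertScaleAbs(cv2.resize(np.hstack([t,s]),None,fx=1.8,fy=1.8,interpolation=cv2.INTER_CUBIC),alpha=1.2))
for i in range(2): print(delta(389,-191,35,-17.2));manip.snapshot("top")
E
```

```text
(array([-0.1, -0. , 12.5]), np.float64(0.04048932263104632))
(array([-0.1, -0. , 12.5]), np.float64(0.04568154038497596))
```

View pics/c.png

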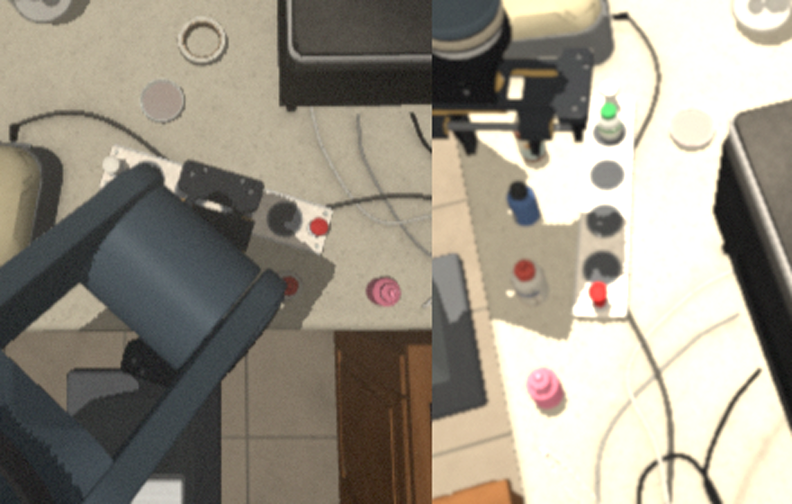

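The side view shows the vial standing on the mark next to the white post (its cap at (608,110) in the composite). The gripper is above the blue bottle, so I'll go down and grip it.

To row units: 12.5 cm / 60 = 0.2083, 12.2 cm / 60 = 0.2033.

Emit:
{"name": "carry_out", "arguments": {"series": [5.5,0,0,0.05,0,5.5,0,0,0.1,0,5.5,0,0,0.15,0,5.5,0,0,0.1833,0,5.5,0,0,0.2033,0,5.5,0,0,0.2083,0,5.5,0,0,0.2083,0,2,0,0,0.2083,0,2,0,0,0.2083,0,2,0,0,0.2083,0,2,0,0,0.2083,0,2,0,0,0.2083,0,2,0,0,0.2083,0,2,0,0,0.2083,0]}}

```text
time: 7.9
tool_pos: [388.8, -191.0, 35.1]
tool_rot: [[0.296, 0.955, 0.001], [0.955, -0.296, -0.001], [-0.0, 0.001, -1.0]]
ft_force: [-0.4, 0.4, 4.2]
finger_gap: 32.7
grasp_force: 11.8
```

```bash
python3 - <<'E'
from h import *
print(delta(492.2,-170.9,160,-17.2)); st=manip.read_state();print(st["tool_pos"],st["finger_gap"],st["time"])
E
```

```text
(array([  5. ,   9.3, -12.5]), np.float64(-0.04404692482876271))
[ 388.8 -191.    35.1] 32.67873051742525 7.9
```

To row units: -11 cm / 60 = -0.1833, 9.3 cm / 60 = 0.155.

Emit:
{"name": "carry_out", "arguments": {"series": [2,0,0,-0.0333,0,2,0,0,-0.0833,0,2,0,0,-0.1333,0,2,0.0167,0.0317,-0.1667,0,2,0.04,0.075,-0.1833,0,2,0.0633,0.12,-0.1833,0,2,0.0767,0.145,-0.1833,0,2,0.0833,0.155,-0.1833,0,2,0.0833,0.155,-0.1833,0,2,0.0833,0.155,-0.1833,0,2,0.0833,0.155,-0.1333,0,2,0.0833,0.155,-0.0833,0,2,0.0833,0.155,-0.05,0,2,0.0833,0.155,-0.0367,0,2,0.0833,0.155,-0.03,0,2,0.0833,0.155,-0.0267,0,2,0.0833,0.155,-0.0267,0,2,0.0833,0.155,-0.0267,0]}}

```text
time: 9.4
tool_pos: [492.3, -171.1, 51.5]
tool_rot: [[0.297, 0.955, 0.001], [0.955, -0.297, -0.001], [-0.0, 0.002, -1.0]]
ft_force: [-0.6, -0.1, -0.5]
finger_gap: 32.5
grasp_force: 11.9
```

To row units: -11 cm / 60 = -0.1833, -8.5 cm / 60 = -0.1417.

Emit:
{"name": "carry_out", "arguments": {"series": [3.5,0,0,0,0,5.5,0,0,0,0,5.5,0,0,0,0,5.5,0,0,0,0,5.5,0,0,-0.0333,0,5.5,0,0,-0.0833,0,5.5,0,0,-0.1417,0,5.5,0,0,-0.1833,0,5.5,0,0,-0.1833,0,5.5,0,0,-0.1833,0]}}

```text
time: 10.23
tool_pos: [493.2, -171.1, 162.1]
tool_rot: [[0.296, 0.955, 0.004], [0.955, -0.296, -0.002], [-0.001, 0.004, -1.0]]
ft_force: [-0.3, -0.4, -0.0]
finger_gap: 55.0
grasp_force: 0.0
```

```bash
python3 - <<'E'
from h import *
print(delta(378,-287.5,160,-17.2)); st=manip.read_state();print(st["tool_pos"],st["finger_gap"],st["time"])
E
```

```text
(array([-14.5,  -7.6,   0.2]), np.float64(-0.029638031115823082))
[ 493.2 -171.1  162.1] 54.99486693266951 10.2333
```

To row units: -14.5 cm / 60 = -0.2417, -13.5 cm / 60 = -0.225.

Emit:
{"name": "carry_out", "arguments": {"series": [5.5,-0.0333,-0.0167,0,0,5.5,-0.0833,-0.0433,0,0,5.5,-0.1333,-0.07,0,0,5.5,-0.1833,-0.0967,0,0,5.5,-0.225,-0.1167,0,0,6,-0.2417,-0.125,0,0,6,-0.2417,-0.125,0,0,6,-0.2417,-0.125,0,0,6,-0.2417,-0.125,0,0]}}

```text
time: 10.98
tool_pos: [377.9, -285.7, 160.0]
tool_rot: [[0.296, 0.955, -0.001], [0.955, -0.296, 0.002], [0.001, -0.001, -1.0]]
ft_force: [0.2, -0.3, -0.1]
finger_gap: 59.7
grasp_force: 0.0
```

```bash
python3 - <<'E'
from h import *
import cv2
s=manip.snapshot("side")["image"][130:330,200:360]
cv2.imwrite("pics/d.png",cv2.convertScaleAbs(cv2.resize(s,None,fx=3,fy=3,interpolation=cv2.INTER_CUBIC),alpha=1.2))
print(delta(378,-287.5,36,-17.2))
E
```

```text
(array([-0.2,  0. , 12.4]), np.float64(0.04033674932510678))
```

View pics/d.png

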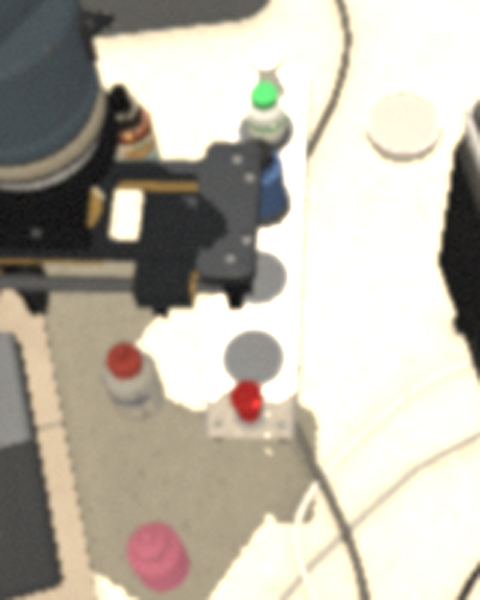

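The vial and the blue bottle stand on marks 4 and 3, and the red-capped bottle at (125,375) in the crop is still upright. I'll grip it now.

To row units: 12.4 cm / 60 = 0.2067, 12.1 cm / 60 = 0.2017.

Emit:
{"name": "carry_out", "arguments": {"series": [6,-0.0017,0,0.05,0,6,-0.0017,0,0.1,0,6,-0.0017,0,0.15,0,6,-0.0017,0,0.1833,0,6,-0.0017,0,0.2017,0,6,-0.0017,0,0.2067,0,6,-0.0017,0,0.2067,0,2,-0.0017,0,0.2067,0,2,-0.0017,0,0.2067,0,2,-0.0017,0,0.2067,0,2,-0.0017,0,0.2067,0,2,-0.0017,0,0.2067,0,2,-0.0017,0,0.2067,0,2,-0.0017,0,0.2067,0]}}

```text
time: 12.2
tool_pos: [377.4, -288.1, 37.0]
tool_rot: [[0.297, 0.955, 0.001], [0.955, -0.297, -0.001], [-0.001, 0.001, -1.0]]
ft_force: [-0.5, 0.2, 3.8]
finger_gap: 35.0
grasp_force: 11.7
```

```bash
python3 - <<'E'
from h import *
print(delta(474.4,-228.1,160,-17.2)); st=manip.read_state();print(st["tool_pos"],st["finger_gap"],st["time"])
E
```

```text
(array([  8.6,   7.5, -12.3]), np.float64(-0.05069254763427011))
[ 377.4 -288.1   37. ] 34.9890452911589 12.2
```

To row units: -11 cm / 60 = -0.1833, 8.5 cm / 60 = 0.1417.

Emit:
{"name": "carry_out", "arguments": {"series": [2,0,0,-0.0333,0,2,0,0,-0.0833,0,2,0,0,-0.1333,0,2,0.0267,0.0233,-0.1667,0,2,0.0633,0.055,-0.1833,0,2,0.1,0.0883,-0.1833,0,2,0.1283,0.1133,-0.1833,0,2,0.1417,0.125,-0.1833,0,2,0.1417,0.125,-0.1833,0,2,0.1417,0.125,-0.1833,0,2,0.1417,0.125,-0.1333,0,2,0.1417,0.125,-0.0833,0,2,0.1417,0.125,-0.05,0,2,0.1417,0.125,-0.0367,0,2,0.1417,0.125,-0.03,0,2,0.1417,0.125,-0.0267,0,2,0.1417,0.125,-0.0267,0,2,0.1417,0.125,-0.0267,0]}}

```text
time: 13.7
tool_pos: [474.3, -229.7, 53.5]
tool_rot: [[0.297, 0.955, 0.002], [0.955, -0.297, -0.001], [-0.001, 0.002, -1.0]]
ft_force: [-0.2, 0.5, -0.3]
finger_gap: 35.4
grasp_force: 11.9
```

To row units: -13 cm / 60 = -0.2167, -11 cm / 60 = -0.1833.

Emit:
{"name": "carry_out", "arguments": {"series": [3.5,0,0,0,0,5.7,0,0,0,0,5.7,0,0,0,0,5.7,0,0,0,0,5.7,0,0,-0.0333,0,5.7,0,0,-0.0833,0,5.7,0,0,-0.1417,0,5.7,0,0,-0.1833,0,5.7,0,0,-0.2167,0,5.7,0,0,-0.2167,0]}}

```text
time: 14.53
tool_pos: [476.6, -230.5, 186.9]
tool_rot: [[0.296, 0.955, 0.008], [0.955, -0.296, -0.006], [-0.003, 0.009, -1.0]]
ft_force: [0.5, -1.0, 0.6]
finger_gap: 56.8
grasp_force: 0.0
```

```bash
python3 - <<'E'
from h import *
print(delta(413,-107.5,180,-17.2)); st=manip.read_state();print(st["tool_pos"],st["finger_gap"],st["time"])
E
```

```text
(array([ 9.9, -9.7,  0.6]), np.float64(-0.015668996232449217))
[ 476.6 -230.5  186.9] 56.8169364154563 14.5333
```

Emit:
{"name": "carry_out", "arguments": {"series": [5.7,0.025,-0.025,0,0,5.7,0.0617,-0.06,0,0,5.7,0.1,-0.0967,0,0,5.7,0.1367,-0.1317,0,0,5.7,0.1583,-0.1517,0,0,5.7,0.1633,-0.1583,0,0,5.7,0.1633,-0.1583,0,0,5.7,0.1633,-0.1583,0,0,5.7,0.1633,-0.1583,0,0]}}

```text
time: 15.28
tool_pos: [413.8, -108.5, 182.6]
tool_rot: [[0.297, 0.955, 0.002], [0.955, -0.297, -0.001], [-0.001, 0.002, -1.0]]
ft_force: [-0.6, -0.5, 1.4]
finger_gap: 57.3
grasp_force: 0.0
```

```bash
python3 - <<'E'
from h import *
import cv2
s=manip.snapshot("side")["image"][100:300,180:380]
cv2.imwrite("pics/e.png",cv2.convertScaleAbs(cv2.resize(s,None,fx=3,fy=3,interpolation=cv2.INTER_CUBIC),alpha=1.1))
for i in range(2): print(delta(413,-107.5,37,-17.2));manip.snapshot("top")
E
```

```text
(array([ 0.1, -0.1, 14.6]), np.float64(-0.09509805467247645))
(array([ 0.1, -0.1, 14.6]), np.float64(-0.1017461077325521))
```

View pics/e.png

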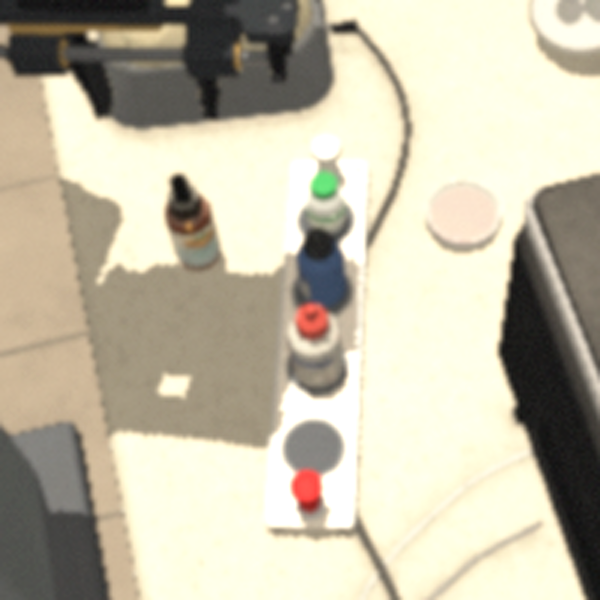

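The vial, blue and red-capped bottles all stand on their marks, with the amber at (190,225) in the crop and the toaster close beside it. I'll turn the gripper square to x for extra clearance from the toaster.

To row units: 14.5 cm / 60 = 0.2417, 14.2 cm / 60 = 0.2367, -17 degrees / 90 = -0.1889.

Emit:
{"name": "carry_out", "arguments": {"series": [5.7,0,-0.0017,0,-0.0667,5.7,0,-0.0017,0,-0.1333,5.7,0,-0.0017,0.0167,-0.1889,5.7,0,-0.0017,0.0583,-0.1889,5.7,0,-0.0017,0.1,-0.1889,5.7,0,-0.0017,0.1417,-0.1889,5.7,0,-0.0017,0.1833,-0.1889,5.7,0,-0.0017,0.2167,-0.1889,5.7,0,-0.0017,0.2367,-0.1889,5.7,0,-0.0017,0.2417,-0.1889,5.7,0,-0.0017,0.2417,-0.1889,2,0,-0.0017,0.2417,-0.1889,2,0,-0.0017,0.2417,-0.1889,2,0,-0.0017,0.2417,-0.1889,2,0,-0.0017,0.2417,-0.1889,2,0,-0.0017,0.2417,-0.1889,2,0,-0.0017,0.2417,-0.1889,2,0,-0.0017,0.2417,-0.1889], "grip_force": 15}}

```text
time: 16.93
tool_pos: [412.0, -107.0, 38.1]
tool_rot: [[0.004, 1.0, 0.002], [1.0, -0.004, -0.001], [-0.001, 0.002, -1.0]]
ft_force: [0.1, 0.5, 5.4]
finger_gap: 32.0
grasp_force: 15.0
```

```bash
python3 - <<'E'
from h import *
print(delta(456.6,-285.2,54,-17.2)); st=manip.read_state();print(st["tool_pos"],st["finger_gap"],st["time"])
E
```

```text
(array([-17.8,   4.5,  -1.6]), np.float64(16.961927916505232))
[ 412.  -107.    38.1] 32.033571954828886 16.9333
```

To row units: -17.8 cm / 60 = -0.2967, -17.2 cm / 60 = -0.2867, 17 degrees / 90 = 0.1889.

Emit:
{"name": "carry_out", "arguments": {"series": [2,0,0,-0.025,0,2,0,0,-0.0667,0,2,0,0,-0.1167,0,2,0,0,-0.1667,0,2,0,0,-0.2,0,2,-0.0167,0.0033,-0.2167,0.0111,2,-0.05,0.0117,-0.2167,0.0444,2,-0.0867,0.0217,-0.2167,0.0778,2,-0.1233,0.03,-0.2167,0.1111,2,-0.16,0.04,-0.2167,0.1444,2,-0.1967,0.0483,-0.2167,0.1667,2,-0.2333,0.0583,-0.2167,0.1889,2,-0.2667,0.0667,-0.2167,0.1889,2,-0.2867,0.0717,-0.2167,0.1889,2,-0.2967,0.0733,-0.2167,0.1889,2,-0.2967,0.0733,-0.2167,0.1889,2,-0.2967,0.0733,-0.2167,0.1889,2,-0.2967,0.0733,-0.2167,0.1889]}}

```text
time: 18.43
tool_pos: [454.0, -283.3, 167.3]
tool_rot: [[0.296, 0.955, -0.001], [0.955, -0.296, 0.002], [0.001, -0.002, -1.0]]
ft_force: [0.1, 0.9, -1.0]
finger_gap: 32.2
grasp_force: 15.0
```

```bash
python3 - <<'E'
from h import *
for i in range(3): print(delta(456.6,-285.2,54,-17.2));manip.snapshot("top")
st=manip.read_state();print(st["finger_gap"],st["grasp_force"])
E
```

```text
(array([-0.1,  0.3, 11.3]), np.float64(0.0009549026806752181))
(array([-0.1,  0.3, 11.3]), np.float64(0.017065698733105705))
(array([-0.1,  0.3, 11.4]), np.float64(0.01986893760081898))
32.25719058875322 14.99840920601855
```

To row units: 11.4 cm / 60 = 0.19, 11.3 cm / 60 = 0.1883.

Emit:
{"name": "carry_out", "arguments": {"series": [2,-0.0017,0.0033,0.0333,0,2,-0.0017,0.0033,0.0833,0,2,-0.0017,0.0033,0.1333,0,2,-0.0017,0.0033,0.1667,0,2,-0.0017,0.0033,0.18,0,2,-0.0017,0.0033,0.185,0,2,-0.0017,0.0033,0.1883,0,2,-0.0017,0.0033,0.19,0,2,-0.0017,0.0033,0.19,0,2,-0.0017,0.0033,0.19,0,3.5,-0.0017,0.0033,0.19,0,5.7,-0.0017,0.0033,0.19,0,5.7,-0.0017,0.0033,0.19,0,5.7,-0.0017,0.0033,0.19,0,5.7,-0.0017,0.0033,0.1583,0,5.7,-0.0017,0.0033,0.1,0,5.7,-0.0017,0.0033,0.0333,0,5.7,-0.0017,0.0033,-0.0333,0,5.7,-0.0017,0.0033,-0.0833,0,5.7,-0.0017,0.0033,-0.0833,0]}}

```text
time: 20.25
tool_pos: [459.6, -289.3, 224.4]
tool_rot: [[0.296, 0.955, 0.01], [0.955, -0.296, -0.01], [-0.006, 0.013, -1.0]]
ft_force: [-0.4, 0.3, -0.3]
finger_gap: 56.9
grasp_force: 0.0
```

To row units: -27 cm / 60 = -0.45, -24 cm / 60 = -0.4.

Emit:
{"name": "carry_out", "arguments": {"series": [5.7,-0.0667,-0.0333,-0.0333,0,5.7,-0.1333,-0.0667,-0.0667,0,5.7,-0.2,-0.1,-0.0667,0,5.7,-0.2667,-0.1333,-0.0667,0,5.7,-0.3333,-0.1333,-0.0667,0,5.7,-0.4,-0.1333,-0.0667,0,5.7,-0.45,-0.1333,-0.0667,0,5.7,-0.45,-0.1333,-0.0667,0,5.7,-0.45,-0.1333,-0.0667,0,5.7,-0.45,-0.1333,-0.0667,0]}}

```text
time: 21.08
tool_pos: [299.5, -519.7, 256.3]
tool_rot: [[0.297, 0.955, -0.001], [0.955, -0.297, 0.003], [0.003, -0.001, -1.0]]
ft_force: [0.2, 0.1, 0.1]
finger_gap: 56.7
grasp_force: 0.0
```

```bash
python3 - <<'E'
from h import *
import cv2
t=manip.snapshot("top")["image"]; s=manip.snapshot("side")["image"]; cv2.imwrite("pics/ft.png",t)
t=t[120:270,240:400]; s=s[130:280,230:340]
cv2.imwrite("pics/f.png",cv2.convertScaleAbs(cv2.resize(np.hstack([t,s]),None,fx=2.9,fy=2.9,interpolation=cv2.INTER_CUBIC),alpha=1.2))
print(manip.read_state()["tool_pos"],manip.read_state()["time"])
E
```

```text
[ 300.3 -518.7  256.9] 21.1833
```

View pics/f.png

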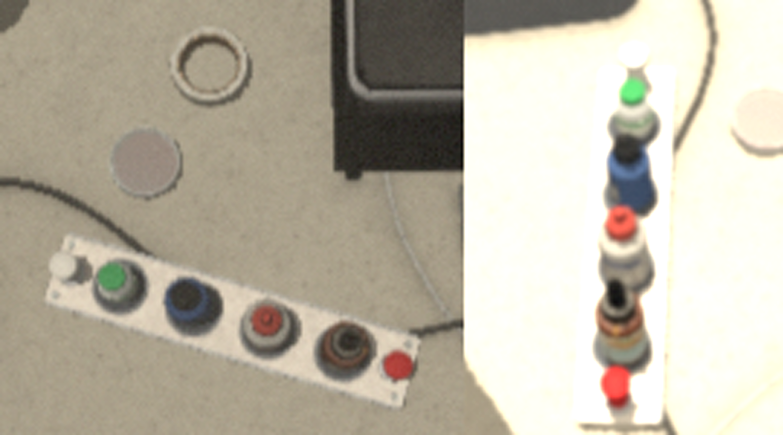

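All four bottles stand upright on their marks. In the composite's top half the cap tops are at (112,276), (186,297), (267,319) and (350,338). I'll check those numerically.

```bash
python3 - <<'E'
from h import *
t=manip.snapshot("top");s=manip.snapshot("side")
M=dict(vial=(509.8,-113.3),blue=(492.2,-170.9),red=(474.4,-228.1),amber=(456.6,-285.2))
for n,a,b,z in [("vial",(112,276),(632-464,91),50),("blue",(186,297),(627-464,150),78),("red",(267,319),(621-464,221),86),("amber",(350,338),(616-464,287),102)]:
    print(n,ray(t,240+a[0]/2.9,120+a[1]/2.9,z)-M[n],ray(s,230+b[0]/2.9,130+b[1]/2.9,z)-M[n])
E
```

```text
vial [ 3.6 -0.4] [1.8 9. ]
blue [ 1.3 -0.6] [0.7 1.3]
red [ 1.9 -1.7] [0.3 1.3]
amber [ 4.3 -2. ] [2.5 5. ]
```

```bash
python3 -c "
from rig import manip
print(manip.job_done())"
```

```text
the job is handed in; nothing more can be done
None
```

I handed the job in at about 21 s: amber, red-capped, blue and vial stand upright on marks 1 to 4 from the red post, within about 5 mm of centre by the top camera (one rough side-view reading put the vial at 9 mm); nothing tipped and I saw no contact with the tape roll or petri dish, but the verdict was not shown.

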